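# Clear the tile chest, try its lid and hold it open

## Task

The glaze pot standing on the lid of the wooden tile chest is in the way: nest it squarely and all the way down into its twin standing upright on the bench, and let go of it. Then, without having moved the chest's release tab, tug the lid up by its handle to learn whether the hidden catch holds it; if it does, slide the tab all the way to the left to free it. Raise the lid about half open (roughly 45 degrees) by its handle and finish still holding it there, since it falls shut by itself; leave the jar, dish, hammer and brush where they are.

Things in the scene. Friction and masses are not known exactly. Their poses are not given: they have to be found in the camera images.
- chest: fixed wooden tile chest, 200 (x) x 280 (y) x 100 mm high, turned up to 11 degrees; origin at the centre of its underside, front (-x) towards the robot, +y to the robot's left. A ledge 85 mm high stands out from its front (x -150 to -100, y -25 to 125 mm). The lid covers its whole top; the lid's upper face is 108.5 mm above the bench
- lid (a joint): lid angle in rad: 0 closed, growing as it opens upwards about its rear hinge, 1.9 at most. Lid 200 x 280 x 8 mm, about 0.35 kg, falls shut when let go. If the hidden catch is engaged the lid has play and stops hard at about 0.05 rad (7 mm at the handle), else it opens freely; which, differs from start to start and cannot be seen
- lid_hinge (a point): point on the lid's hinge line, which runs along the chest's y at its rear (+x) top edge; at (100, 0, 100.5) mm in the chest's frame
- lid_handle (a point): middle of the lid's handle: a round steel bar 10 mm thick, 90 mm long, along the chest's y, on two end posts, its centre line 35 mm above the lid's upper face; with the lid closed at (-40, -30, 143.5) mm in the chest's frame. Being round, it can turn between the fingers
- tab_top (a point): middle of the top of the release tab: an upright steel tab on the front ledge, 16 (x) x 12 (y) mm thick, its top 127 mm above the bench, the upper 36 mm free to grip. It slides along the chest's +y (left); at first at (-125, 40) mm in the chest's frame. Stays where it is left, slides with 2 to 5 N; at the end of its travel the catch is free and stays free
- tab (a joint): travel of the release tab in m: 0 as found, 0.034 fully to the left (free)
- pot_a: terracotta glaze pot standing upright on the lid, in its left part: a hollow taper, outer diameter 66 mm at the rim, 42 mm at the foot, 80 mm high, wall 2 mm, inner floor 30 mm above its underside, 0.14 kg; origin at the centre of its underside, z up through the mouth
- pot_b: its twin of the same shape and size, standing upright and empty on the bench right of the chest, in any of three places. A pot nested fully in it stands 30 mm higher
- jar: closed glass jar, 62 mm across, 90 mm high, on the bench; to be left alone; origin at the centre of its underside
- dish: shallow terracotta dish, 84 mm across, 35 mm high, on the bench; to be left alone; origin at the centre of its underside
- hammer: hammer, 240 mm long, lying left of the chest; to be left alone
- brush: brush, 200 mm long, lying in front of the chest, to the left; to be left alone
There are look-alikes about, which are no part of the job. What is shaped like the pot_b but purple is not meant.

How it is judged:
On the way, in this order (a step that is already met when the one before it is completed fails the run):
1. the pot from the lid stands nested in its twin on the bench, fully down, upright and let go (horizontal distance between pot_a and pot_b below 0.004 m and z of pot_a in the frame of pot_b between 0.025 and 0.035 m and angle between each of pot_a, pot_b's own z axis and vertical below 0.07 rad and height (world z) of pot_b below 0.005 m and contact force between the fingers and pot_a below 0.1 N), for 0.2 s.
2. the lid is tugged up by more than 0.02 rad with the release tab still where it was found (within 6 mm) (value of joint lid above 0.02 rad and value of joint tab below 0.006 m and contact force between the fingers and lid above 0.3 N), for 0.1 s.
At the end, for the whole second after the job is handed in: The lid is held by the fingers, still, between 0.55 and 1.05 rad (about 32 to 60 degrees) open, finger force on it above 0.5 N; the pot from the lid stands nested in its twin on the bench, centres within 6 mm, 25 to 35 mm higher, both upright within 0.09 rad, not touched by the fingers (value of joint lid between 0.55 and 1.05 rad and not (velocity of joint lid above 0.1 rad/s) and velocity of joint lid above -0.1 rad/s and contact force between the fingers and lid above 0.5 N and horizontal distance between pot_a and pot_b below 0.006 m and z of pot_a in the frame of pot_b between 0.025 and 0.035 m and angle between each of pot_a, pot_b's own z axis and vertical below 0.09 rad and height (world z) of pot_b below 0.005 m and contact force between the fingers and pot_a below 0.1 N); the arm keeps its last pose, push and grip.
It fails at once if the jar is shifted by more than 30 mm (distance of jar from where it was at the start of the episode above 0.03 m).
It fails at once if the dish is shifted by more than 30 mm (distance of dish from where it was at the start of the episode above 0.03 m).
It fails at once if the hammer is shifted by more than 30 mm (distance of hammer from where it was at the start of the episode above 0.03 m).
It fails at once if the brush is shifted by more than 30 mm (distance of brush from where it was at the start of the episode above 0.03 m).
It also fails if it takes over 72 s, if anything falls off the work surface, if the arm or the gripper's body presses on something with over 40 N, if the wrist force passes 120 N, or if a joint passes its speed limit or range.

## Robot

A 6-joint arm with a two-finger parallel gripper is mounted at the origin on the work surface. World frame = base frame: x ahead of the robot, y to its left, z up, the work surface at z = 0. Lengths are in m, angles in rad, forces in N, time in s.
With the tool pointing down it reaches from about 0.375 to 0.975 m from the base axis. Payload 3.8 kg.
Tool frame: the origin (TCP) lies midway between the tips of the shut fingers; the grasp point (between the pads) lies 19 mm behind it (ctrl.grip_depth is the distance from the TCP to the grasp point, in m); z points along the fingers, y is the direction in which the jaws open and shut (so a half turn about z gives the same grasp; the last joint's range is limited). The gripper opens to 88 mm and grips with 3 to 60 N. Pads are 18 mm wide; open, the fingers measure 123 mm over their backs; the gripper's body (75 mm by 187 mm) begins 45 mm behind the grasp point.
Start: joints at [-1.307, 0.264, 1.604, -0, 1.274, -0.037], TCP at [0.2, -0.645, 0.239] pointing down, gripper open.
Joint ranges: [-2.63, 2.63], [-0.94, 2.18], [0.31, 2.57], [-1.31, 4.45], [0, 2.66], [-2.55, 2.55]. Speed limits (rad/s): [2.57, 2.57, 3.14, 3.14, 3.14, 3.14].

## Interface

Orientations are given as [roll, pitch, yaw] about the fixed x, y, z axes, in that order (R = Rz(yaw) Ry(pitch) Rx(roll)).
In Python, from workcell import ctrl, viewer, models gives the robot as it stands. The module is installed in compiled form; this text tells all that it offers. Calls block until the motion is done:
- ctrl.goto(position, orientation): joint-space move of the TCP to a pose.
- ctrl.move_l(position, rate=0.15, rotation=None, guard=None): straight line of the TCP; rotation=None keeps the orientation; rate is the mean speed in m/s. With guard (N) it stops when the force on the tool has changed by that much, and returns True; else False.
- ctrl.move_j(angles): joint-space move.
- ctrl.set_gripper(opening): opening from 0.0 (shut) to 1.0 (fully open); the grip force is fixed at half the most; returns when the fingers have stopped.
- ctrl.wait(seconds).
- ctrl.ik(position, orientation): joint angles nearest the present ones, or None.
- viewer.snapshot(name): name is "scene" or "top" or "wrist"; returns the picture (400x640x3 uint8, red, green, blue); there is no depth.
- viewer.camera_info(name): a dict with "fx", "fy", "cx", "cy" (pixels), "distortion" ([k1, k2, p1, p2, k3] as OpenCV has them; the pictures are not rectified), "extrinsics" (4x4, takes a point from world to camera coordinates); the wrist camera has in their place "mount" (4x4, takes a point from camera to tool coordinates, whose origin is the TCP and whose axes are the flange's). Camera axes: x right, y down, z forward; pixel columns grow to the right and rows downward; lengths in m; the calibration is good to about 2 mm. A picture is of the moment at which its call begins: read the wrist's pose just before it. camera_info takes no time and is no camera call.
A pose or a line that the arm cannot do raises ctrl.IKError and nothing moves.
- ctrl.hand_in(): hands the job in, once; it reports no verdict.
Trained networks look in the newest picture that a camera, given by its name, has taken for a name from the list of things; names that differ only in an ending like _2 or _b are one class to them, and where a whole thing is asked for, a point or a joint stands for the part that bears it (a point fixed in the world has none). Each returns a list of dicts, best first, with "score" (0 to 1); they miss things now and then, are a little off and sometimes report something else, mostly with a low value. They report only what shows in the picture. A call takes as long as a camera call. They do not tell look-alikes from the thing itself.
- models.masks_of(target, camera): "mask" (400x640 bool, what is visible of it) and "box" ([left, top, right, bottom] in pixels, round what is visible of it).
- models.mark_of(target, camera): "location" ([row, column] in pixels: a listed point, or the origin of a listed thing).
Readings, each from a call of its own:
- ctrl.current_t(): time.
- ctrl.current_joints(): joint angles.
- ctrl.current_qd(): joint speeds.
- ctrl.current_effort(): joint torques, N m.
- ctrl.current_ee_pos(): TCP position.
- ctrl.current_tool_rot(): TCP orientation.
- ctrl.current_ft_force(): force on the tool from outside, world axes, zero at the start.
- ctrl.current_wrist_torque(): the same for the moment, N m.
- ctrl.current_opening(): opening from 0.0 (shut) to 1.0 (fully open).
Only numpy, scipy, OpenCV 4.12 (cv2) and the standard library are available. Lean on these libraries where they do the work, as an engineer would, in place of code of your own. Each camera call takes 0.05 s, during which the arm holds its last target. There are 200 camera calls.

## Working session

There is one attempt and no reset: what is moved stays moved. The work goes in short steps, each a Python script; the robot and the scene stay as the last script left them, time stands still between calls to the robot, and variables do not carry over. Pictures are saved under pics/ and viewed, about 8 in all and at most 12, crops included, and the job is handed in when it is done.

```bash
mkdir -p pics; python3 - <<'E'
from workcell import ctrl, viewer, models
import cv2, numpy as np
for n in ("scene","top"):
    im=viewer.snapshot(n); cv2.imwrite(f"pics/{n}0.png",im[:,:,::-1])
    i=viewer.camera_info(n); print(n,{k:(np.round(v,4).tolist()) for k,v in i.items()})
    for t in ("pot_a","tab_top","lid_handle","lid_hinge","chest","jar","dish"):
        print(t,[(np.round(d["location"],1).tolist(),round(d["score"],2)) for d in models.mark_of(t,n)])
print({k:(np.round(v,4).tolist()) for k,v in viewer.camera_info("wrist").items()})
print(ctrl.current_t(),ctrl.current_ee_pos(),ctrl.current_tool_rot(),ctrl.grip_depth)
E
```

```text
scene {'fx': 436.2498, 'fy': 436.2498, 'cx': 328.8721, 'cy': 205.656, 'distortion': [-0.0179, 0.0, 0.0, 0.0, 0.0], 'extrinsics': [[-0.078, 0.9969, 0.0043, 0.0489], [0.7544, 0.0618, -0.6535, -0.336], [-0.6518, -0.0478, -0.7569, 1.8544], [0.0, 0.0, 0.0, 1.0]]}
pot_a [([210.2, 219.7], 0.91), ([234.8, 195.0], 0.8), ([225.1, 390.8], 0.64), ([174.6, 235.5], 0.58)]
tab_top [([211.9, 219.5], 0.66), ([194.7, 375.7], 0.59)]
lid_handle [([209.5, 353.8], 0.97), ([244.5, 365.4], 0.37)]
lid_hinge [([251.3, 368.4], 0.74)]
chest [([247.1, 363.7], 0.87), ([238.7, 246.9], 0.7), ([192.4, 375.6], 0.54)]
jar [([240.0, 245.3], 0.8), ([232.4, 450.5], 0.54)]
dish [([202.2, 267.8], 0.69)]
top {'fx': 386.8053, 'fy': 386.8053, 'cx': 320.6314, 'cy': 201.7288, 'distortion': [-0.0239, 0.0, 0.0, 0.0, 0.0], 'extrinsics': [[-0.0219, -0.9997, -0.0059, -0.0096], [-0.9965, 0.0223, -0.0806, 0.5425], [0.0807, 0.0041, -0.9967, 1.0829], [0.0, 0.0, 0.0, 1.0]]}
pot_a [([210.6, 447.4], 0.94), ([273.4, 450.9], 0.9), ([169.5, 466.4], 0.77), ([184.2, 240.9], 0.73)]
tab_top [([224.3, 256.0], 0.55)]
lid_handle [([187.2, 279.7], 0.57)]
lid_hinge [([138.3, 268.3], 0.91)]
chest []
jar [([175.1, 410.8], 0.74)]
dish [([231.2, 396.1], 0.61)]
{'fx': 303.8934, 'fy': 303.8934, 'cx': 318.1375, 'cy': 196.3809, 'distortion': [-0.0389, 0.0, 0.0, 0.0, 0.0], 'mount': [[-0.0011, -0.9646, -0.2639, 0.067], [1.0, -0.0015, 0.001, -0.0008], [-0.0013, -0.2639, 0.9646, -0.1454], [0.0, 0.0, 0.0, 1.0]]}
0.8 [ 0.1999949  -0.6447013   0.23877213] [ 3.14149342e+00 -1.47074275e-05  3.00788770e-01] 0.0187
```

View pics/scene0.png

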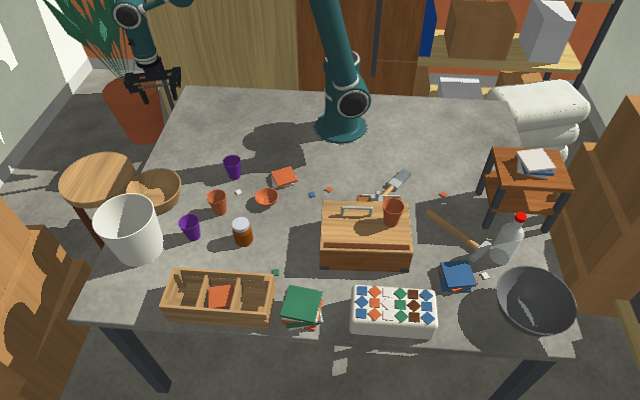

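View pics/top0.png

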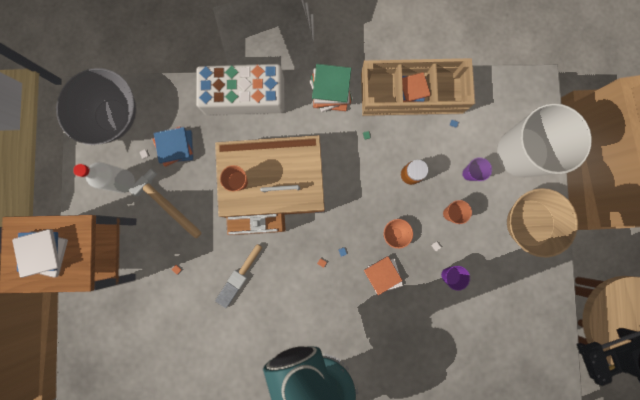

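The scene view shows the chest with pot_a on its lid at about (393,212). The orange twin is at (217,203), with purple decoys at (232,167) and (190,228), the dish at (265,198) and the jar at (242,232). The top view agrees: pot_a is at (233,178), the twin at (458,212), the handle at (280,187) and the tab near (257,224).

```bash
cat > h.py <<'E'
from workcell import ctrl, viewer, models
import cv2, numpy as np
from scipy.spatial.transform import Rotation as R
def cam(n):
    i=viewer.camera_info(n); K=np.array([[i["fx"],0,i["cx"]],[0,i["fy"],i["cy"]],[0,0,1]])
    D=np.array(i["distortion"])
    if n=="wrist":
        T=np.eye(4);T[:3,:3]=R.from_euler("xyz",ctrl.current_tool_rot()).as_matrix();T[:3,3]=ctrl.current_ee_pos()
        E=np.linalg.inv(T@np.array(i["mount"]))
    else: E=np.array(i["extrinsics"])
    return K,D,E
def onz(c,rc,z):
    """pixels [row,col] -> world points on plane z"""
    K,D,E=c; uv=np.atleast_2d(np.array(rc,float))[:,::-1].copy()
    n=cv2.undistortPoints(uv[:,None],K,D)[:,0]
    d=np.c_[n,np.ones(len(n))]@E[:3,:3]; o=-E[:3,:3].T@E[:3,3]
    return o+d*((z-o[2])/d[:,2])[:,None]
def proj(c,P):
    K,D,E=c; return cv2.projectPoints(np.atleast_2d(np.array(P,float)),cv2.Rodrigues(E[:3,:3])[0],E[:3,3],K,D)[0][:,0]
def snap(n,f=None):
    c=cam(n); im=viewer.snapshot(n)
    if f: cv2.imwrite(f"pics/{f}.png",im[:,:,::-1])
    return c,im
def rim_circle(c,mask,z):
    """fit circle of the rim to hull of mask, back-projected to plane z: returns points"""
    cn=max(cv2.findContours(mask.astype(np.uint8),0,1)[0],key=len)[:,0]
    return onz(c,cn[:,::-1],z)
def down(yaw): return [np.pi,0,yaw]
E
python3 - <<'E'
from h import *
t,s=cam("top"),cam("scene")
r=lambda a:np.round(a,4).tolist()
print("potb",r(onz(t,[210.6,447.4],0)),r(onz(s,[210.2,219.7],0)))
print("pota",r(onz(t,[184.2,240.9],.1085)),r(onz(s,[225.1,390.8],.1085)))
print("handle",r(onz(t,[187.2,279.7],.1435)),r(onz(s,[209.5,353.8],.1435)))
print("hinge",r(onz(t,[138.3,268.3],.1005)),r(onz(s,[251.3,368.4],.1005)))
print("tab",r(onz(t,[224.3,256],.127)),r(onz(s,[194.7,375.7],.127)))
print("rims",r(onz(t,[[178,233]],.1885)),r(onz(t,[[212,458]],.08)))
print("jar,dish",r(onz(t,[[175.1,410.8],[231.2,396.1]],0)), r(onz(s,[240,245.3],0)))
print("bounds handle ends",r(onz(t,[[190,261],[187,298]],.1435)))
print("lid corners",r(onz(t,[[149,216],[137,320],[215,219],[209,323]],.1085)))
E
```

```text
potb [[0.5098, -0.3897, 0.0]] [[0.4995, -0.399, 0.0]]
pota [[0.5864, 0.188, 0.1085]] [[0.6045, 0.1928, 0.1085]]
handle [[0.5718, 0.0815, 0.1435]] [[0.5796, 0.0739, 0.1435]]
hinge [[0.7102, 0.1152, 0.1005]] [[0.7044, 0.125, 0.1005]]
tab [[0.479, 0.1457, 0.127]] [[0.4962, 0.143, 0.127]]
rims [[0.5916, 0.1904, 0.1885]] [[0.5013, -0.3924, 0.08]]
jar,dish [[0.6162, -0.2873, 0.0], [0.4534, -0.2381, 0.0]] [[0.6213, -0.2818, 0.0]]
bounds handle ends [[0.5657, 0.1293, 0.1435], [0.5712, 0.0348, 0.1435]]
lid corners [[0.6826, 0.2543, 0.1085], [0.7085, -0.0241, 0.1085], [0.5061, 0.2463, 0.1085], [0.5158, -0.0278, 0.1085]]
```

```bash
cat >> h.py <<'E'
from scipy.optimize import minimize
def pot_hull(c,x,y,z):
    a=np.linspace(0,2*np.pi,60); C=np.c_[np.cos(a),np.sin(a)]
    P=np.r_[np.c_[C*.033+[x,y],np.full(60,z+.08)],np.c_[C*.021+[x,y],np.full(60,z)]]
    return cv2.convexHull(proj(c,P).astype(np.float32))[:,0]
def fit_pot(c,mask,x0,z):
    S=8
    def iou(p):
        m=np.zeros(mask.shape,np.uint8); m2=cv2.fillConvexPoly(m,np.round(pot_hull(c,*p,z)*S).astype(np.int32),1,cv2.LINE_8,3)>0
        return -(m2&mask).sum()/(m2|mask).sum()
    r=minimize(iou,x0,method="Nelder-Mead",options=dict(initial_simplex=np.array(x0)+[[0,0],[.006,0],[0,.006]],xatol=1e-4,fatol=1e-5))
    return r.x,-r.fun
def find_pot(n,c,x0,z):
    e=proj(c,[[*x0,z+.04]])[0]
    ms=[m for m in models.masks_of("pot_a",n)]
    ms=[m for m in ms if np.hypot(*(np.array([m["box"][0]+m["box"][2],m["box"][1]+m["box"][3]])/2-e))<40]
    return [fit_pot(c,m["mask"],x0,z)+(round(float(m["score"]),2),) for m in ms[:2]]
E
python3 - <<'E'
from h import *
print("top",find_pot("top",cam("top"),[.502,-.394],0),find_pot("top",cam("top"),[.592,.190],.1085))
ctrl.goto([.46,-.39,.28],down(0)); 
c,im=snap("wrist","w_b"); print("b",find_pot("wrist",c,[.502,-.394],0))
ctrl.goto([.53,.11,.36],down(0))
c,im=snap("wrist","w_a"); print("a",find_pot("wrist",c,[.592,.190],.1085))
for t in("lid_handle","lid_hinge","tab_top"): print(t,[(np.round(d["location"],1).tolist(),round(d["score"],2)) for d in models.mark_of(t,"wrist")])
a=cv2.imread("pics/w_a.png"); cv2.imwrite("pics/w_a2.png",a)
for m in models.masks_of("lid","wrist")[:1]: print(m["box"],m["score"]); np.save("lidmask.npy",m["mask"])
print(ctrl.current_t(), np.round(ctrl.current_joints(),2)); np.save("cam_a.npy",np.array(c,dtype=object),allow_pickle=True)
E
```

```text
top [(array([ 0.50204413, -0.39561389]), np.float64(0.9540636042402827), 0.95)] []
b [(array([ 0.50297093, -0.39682955]), np.float64(0.9469803370786517), 0.6)]
a []
lid_handle [([138.9, 338.2], 0.89)]
lid_hinge [([17.3, 307.4], 0.98)]
tab_top [([201.0, 289.5], 0.84)]
[193.6, 12.9, 428.1, 187.3] 0.78
4.525 [ 0.16 -0.04  1.72 -0.    1.46  1.73]
```

View pics/w_a.png

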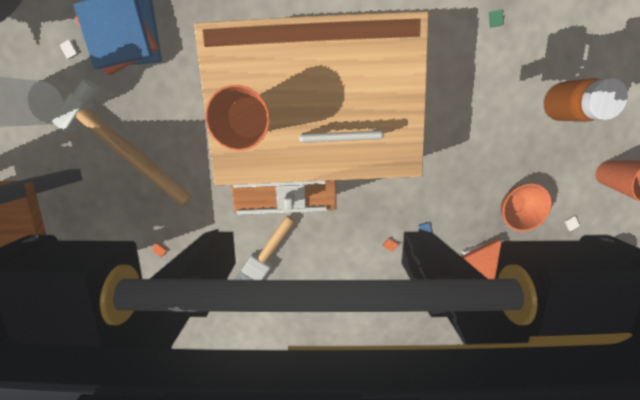

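View pics/w_b.png

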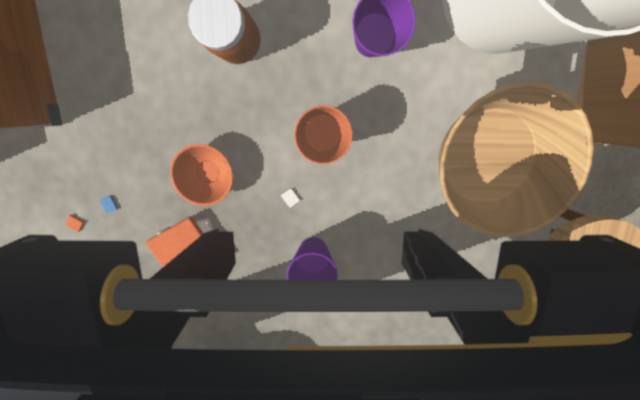

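The wrist view of the chest shows the lid corners at about (196,24), (428,12), (424,178) and (213,186). The handle runs from (301,137) to (381,134), pot_a's rim is centred near (237,118) and the tab is near (290,196). The other wrist view shows the orange twin at (323,134), clear of the dish at (201,174) and the purple pots.

```bash
python3 - <<'E'
from h import *
c=tuple(np.asarray(v,float) for v in np.load("cam_a.npy",allow_pickle=True)); im=cv2.imread("pics/w_a.png")
# chest pose: corners + marks
L=np.array([[.1,.14,.1085],[.1,-.14,.1085],[-.1,-.14,.1085],[-.1,.14,.1085],[-.04,.015,.1435],[-.04,-.075,.1435],[-.04,-.03,.1435],[.1,0,.1005],[-.125,.04,.127]])
U=np.array([[196,24],[428,12],[424,178],[213,186],[301,137.5],[381,134.5],[338.2,138.9],[307.4,17.3],[289.5,201]])
from scipy.optimize import least_squares
def W(p): 
    k,s=np.cos(p[2]),np.sin(p[2]); return np.c_[p[0]+k*L[:,0]-s*L[:,1],p[1]+s*L[:,0]+k*L[:,1],L[:,2]]
r=least_squares(lambda p:(proj(c,W(p))-U).ravel(),[.6,.11,0],loss="soft_l1")
print("chest",r.x); print(np.round(proj(c,W(r.x))-U,1).tolist())
print("handle,tab",W(r.x)[[6,8]].round(4).tolist())
for n,k in (("top","top0"),):
    print("top proj",np.round(proj(cam("top"),W(r.x))).tolist())
# pot a colour mask
def red(im,box):
    hsv=cv2.cvtColor(im,cv2.COLOR_BGR2HSV); m=((hsv[...,0]<9)|(hsv[...,0]>172))&(hsv[...,1]>110)
    k=np.zeros_like(m); a,b,d,e=box; k[b:e,a:d]=m[b:e,a:d]
    k=cv2.morphologyEx(k.astype(np.uint8),cv2.MORPH_OPEN,np.ones((3,3)))
    cn=max(cv2.findContours(k,0,1)[0],key=len); return cv2.fillConvexPoly(np.zeros(m.shape,np.uint8),cv2.convexHull(cn),1)>0
m=red(im,(195,75,285,160)); ys,xs=np.where(m);print(xs.min(),xs.max(),ys.min(),ys.max()); print("pota",fit_pot(c,m,[.592,.19],.1085))
it=cv2.imread("pics/top0.png"); m=red(it,(210,158,258,200)); ys,xs=np.where(m);print(xs.min(),xs.max(),ys.min(),ys.max()); print("pota top",fit_pot(cam("top"),m,[.592,.19],.1085))
E
```

```text
chest [0.60908396 0.11420088 0.04307741]
[[-3.6, -1.0], [0.2, -0.9], [-1.8, -1.1], [0.7, 0.2], [1.5, 1.2], [-1.9, 0.7], [2.6, -2.0], [2.6, 0.7], [-1.8, 3.7]]
handle,tab [[0.5704, 0.0825, 0.1435], [0.4825, 0.1488, 0.127]]
top proj [[215.0, 142.0], [319.0, 135.0], [324.0, 209.0], [218.0, 216.0], [262.0, 189.0], [297.0, 187.0], [279.0, 188.0], [267.0, 139.0], [255.0, 223.0]]Traceback (most recent call last):
  File "<stdin>", line 20, in <module>
  File "<stdin>", line 19, in red
ValueError: max() iterable argument is empty
```

```bash
python3 - <<'E'
from h import *
ctrl.goto([.54,.19,.32],down(0)); c,im=snap("wrist","w_a3")
ms=models.masks_of("pot_a","wrist"); print([(np.round(m["box"]).tolist(),round(m["score"],2)) for m in ms])
for m in ms[:2]: print(fit_pot(c,m["mask"],[.592,.19],.1085))
print([(np.round(d["location"],1).tolist(),round(d["score"],2)) for d in models.mark_of("pot_a","wrist")])
print(np.round(pot_hull(c,.592,.19,.1085)).min(0),np.round(pot_hull(c,.592,.19,.1085)).max(0))
E
```

```text
[([280.0, 94.0, 356.0, 162.0], 0.83), ([82.0, 80.0, 230.0, 219.0], 0.27)]
(array([0.59265553, 0.19196227]), np.float64(0.9724505665407687))
(array([0.592, 0.19 ]), np.float64(-0.0))
[([125.3, 319.8], 0.94)]
[282.  91.] [356. 167.]
```

View pics/w_a3.png

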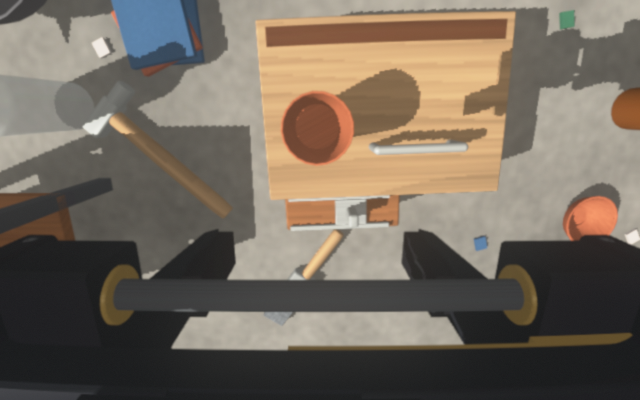

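The pot_a mask fit (IoU 0.97) puts it at (0.592, 0.191). The picture shows its rim at (318,128), with open space around it for the fingers. I'll squeeze it in two directions to centre it, then lift.

```bash
python3 - <<'E'
from h import *
p=[.5925,.1915]; z=.1885-.026
j=ctrl.ik([*p,.24],down(np.pi/2)); print(j)
yaw1=np.pi/2 if j is not None else -np.pi/2
ctrl.goto([*p,.24],down(yaw1)); ctrl.move_l([*p,z],.12)
ctrl.set_gripper(0.); print("open",ctrl.current_opening()*.088); ctrl.set_gripper(1.)
ctrl.move_l([*p,.20],.15); ctrl.goto([*p,.20],down(0)); ctrl.move_l([*p,z],.12)
ctrl.set_gripper(0.); print("open",ctrl.current_opening()*.088)
f0=ctrl.current_ft_force(); ctrl.move_l([*p,.30],.15); ctrl.wait(.2)
print("open",ctrl.current_opening()*.088, np.round(f0,2),np.round(ctrl.current_ft_force(),2),ctrl.current_t(),np.round(ctrl.current_joints(),2))
c,im=snap("wrist","hold"); print([(np.round(m["box"]).tolist(),round(m["score"],2)) for m in models.masks_of("pot_a","wrist")])
E
```

```text
[ 2.72609913e-01  1.65221425e-01  1.72021122e+00 -4.44089210e-16
  1.25616000e+00  2.72609913e-01]
open 0.06277297025047793
open 0.06255126914350222
open 0.0631112632469399 [-0.44  0.44  3.12] [-0.26 -0.25 -1.73] 12.4417 [ 0.27  0.14  1.65 -0.    1.36  1.84]
[([248.0, 183.0, 394.0, 329.0], 0.8)]
```

View pics/hold.png

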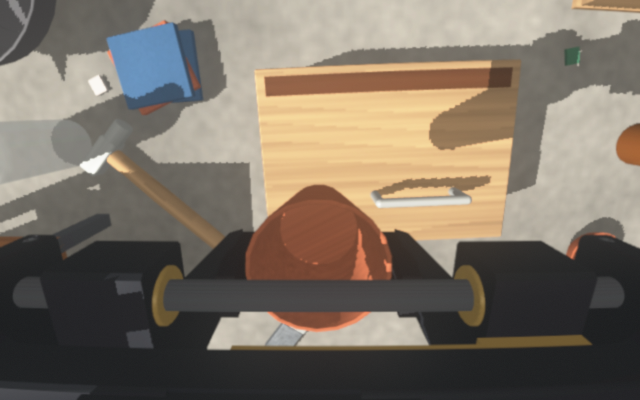

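The pot is in hand at 63 mm opening with about 1.5 N of weight, upright in the picture and centred at (320,258). Next I carry it to the twin and lower it with a guard.

```bash
python3 - <<'E'
from h import *
p=[.5025,-.3962]
ctrl.goto([*p,.22],down(0)); print("open",ctrl.current_opening()*.088)
ctrl.move_l([*p,.125],.12); 
print("f",np.round(ctrl.current_ft_force(),2))
g=ctrl.move_l([*p,.081],.04,guard=4); e=ctrl.current_ee_pos(); print(g,np.round(e,4),np.round(ctrl.current_ft_force(),2))
for n in("top","scene"): snap(n,"n_"+n)
print(ctrl.current_t())
E
python3 - <<'E'
import cv2,numpy as np
a=cv2.imread("pics/n_top.png")[130:290,370:570];b=cv2.imread("pics/n_scene.png")[100:260,130:330]
cv2.imwrite("pics/n.png",cv2.resize(np.hstack([a,b]),None,fx=2,fy=2))
E
```

```text
open 0.06277721193044344
f [ 0.34 -0.09 -1.08]
True [ 0.5025 -0.3959  0.085 ] [0.03 0.72 4.1 ]
16.65
```

View pics/n.png

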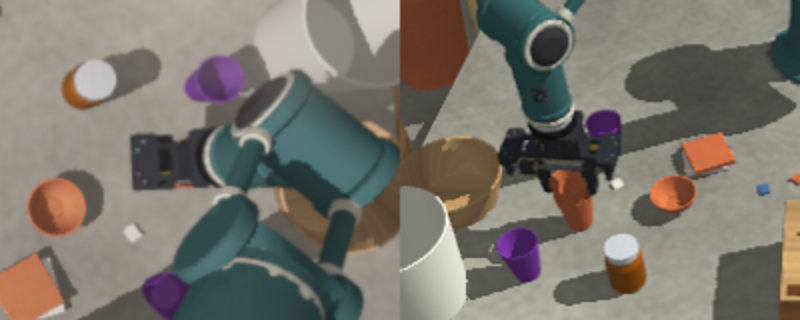

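The lowering stopped at TCP z = 0.085 m, against 0.084 m expected for fully nested, and the picture shows the pots stacked upright. I'll release, rise and check from above.

```bash
python3 - <<'E'
from h import *
ctrl.set_gripper(1.); ctrl.wait(.2); ctrl.move_l([.5025,-.3962,.19],.15); ctrl.goto([.45,-.3962,.26],down(0))
c,im=snap("wrist","nested")
# pot rim expected at z=.11
for z in (.03,):
    h=pot_hull(c,.5025,-.396,z); print("exp",h.min(0).round(),h.max(0).round())
ms=models.masks_of("pot_a","wrist"); print([(np.round(m["box"]).tolist(),round(m["score"],2)) for m in ms])
t,_=snap("scene","nested_s"); ms=models.masks_of("pot_a","scene"); print([(np.round(m["box"]).tolist(),round(m["score"],2)) for m in ms])
for z in (0,.03,.04): h=pot_hull(t,.5025,-.396,z); print("exp scene",h.min(0).round(),h.max(0).round())
print(ctrl.current_t())
a=cv2.imread("pics/nested.png")[60:260,200:450];b=cv2.imread("pics/nested_s.png")[140:260,150:300]
cv2.imwrite("pics/nn.png",np.hstack([cv2.resize(a,(500,400)),cv2.resize(b,(300,240))[:,:].repeat(1,0) if False else cv2.copyMakeBorder(cv2.resize(b,(300,240)),0,160,0,0,0)]))
E
```

```text
exp [283.  93.] [352. 163.]
[([346.0, 0.0, 418.0, 48.0], 0.83), ([280.0, 235.0, 336.0, 277.0], 0.76), ([284.0, 92.0, 357.0, 160.0], 0.71)]
[([177.0, 216.0, 201.0, 242.0], 0.71), ([224.0, 155.0, 239.0, 179.0], 0.64), ([207.0, 194.0, 224.0, 218.0], 0.57), ([206.0, 184.0, 221.0, 200.0], 0.56)]
exp scene [206. 189.] [226. 215.]
exp scene [204. 183.] [225. 210.]
exp scene [204. 181.] [224. 208.]
18.9
```

View pics/nn.png

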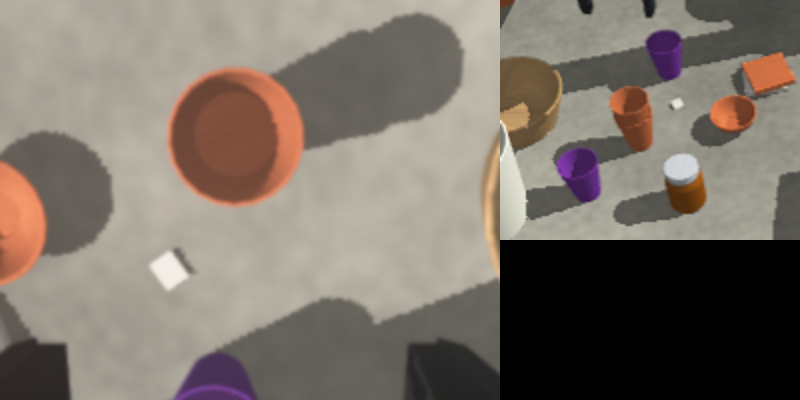

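Both close views show pot_a's rim concentric on the twin, standing a rim higher, upright and untouched; the wrist box is within 5 px of the one predicted for z = 30 mm. Next is a closer look at the handle and tab.

```bash
python3 - <<'E'
from h import *
ctrl.goto([.48,.11,.27],down(0)); ctrl.wait(.2)
c,im=snap("wrist","w_h"); np.save("cam_h.npy",np.array(c,dtype=object),allow_pickle=True)
for t in("lid_handle","tab_top","lid_hinge"): print(t,[(np.round(d["location"],1).tolist(),round(d["score"],2)) for d in models.mark_of(t,"wrist")])
th=.043; C=np.array([.609,.114]); 
def hp(a):
    ph=np.arctan2(.043,-.14)-a; r=np.hypot(.14,.043); x=.1+r*np.cos(ph); z=.1005+r*np.sin(ph)
    return np.array([C[0]+x*np.cos(th)+.03*np.sin(th),C[1]+x*np.sin(th)-.03*np.cos(th),z])
for s in(1,-1):
  for a,t in((0,0),(.3,.2),(.75,.4),(.75,.75)):
    Rm=(R.from_rotvec(t*np.array([-np.sin(th),np.cos(th),0]))*R.from_euler("xyz",down(th+s*np.pi/2)))
    tcp=hp(a)+Rm.as_matrix()[:,2]*ctrl.grip_depth
    j=ctrl.ik(tcp,Rm.as_euler("xyz")); print(s,a,t,Rm.as_matrix()[:,2].round(2),None if j is None else np.round(j,2))
print(ctrl.current_t())
E
python3 - <<'E'
import cv2
a=cv2.imread("pics/w_h.png")[0:240,160:480]; cv2.imwrite("pics/w_h2.png",cv2.resize(a,(800,600),interpolation=cv2.INTER_CUBIC))
E
```

```text
lid_handle [([84.9, 346.3], 0.96)]
tab_top [([182.6, 279.8], 0.73)]
lid_hinge []
1 0 0 [ 0.  0. -1.] [ 0.1   0.18  1.93 -0.    1.03  0.06]
1 0.3 0.2 [-0.2  -0.01 -0.98] [0.09 0.29 1.72 0.01 1.33 0.05]
1 0.75 0.4 [-0.39 -0.02 -0.92] [0.09 0.47 1.43 0.02 1.64 0.04]
1 0.75 0.75 [-0.68 -0.03 -0.73] [0.08 0.69 1.21 0.03 1.99 0.04]
-1 0 0 [-0. -0. -1.] None
-1 0.3 0.2 [-0.2  -0.01 -0.98] None
-1 0.75 0.4 [-0.39 -0.02 -0.92] None
-1 0.75 0.75 [-0.68 -0.03 -0.73] None
21.1417
```

View pics/w_h2.png

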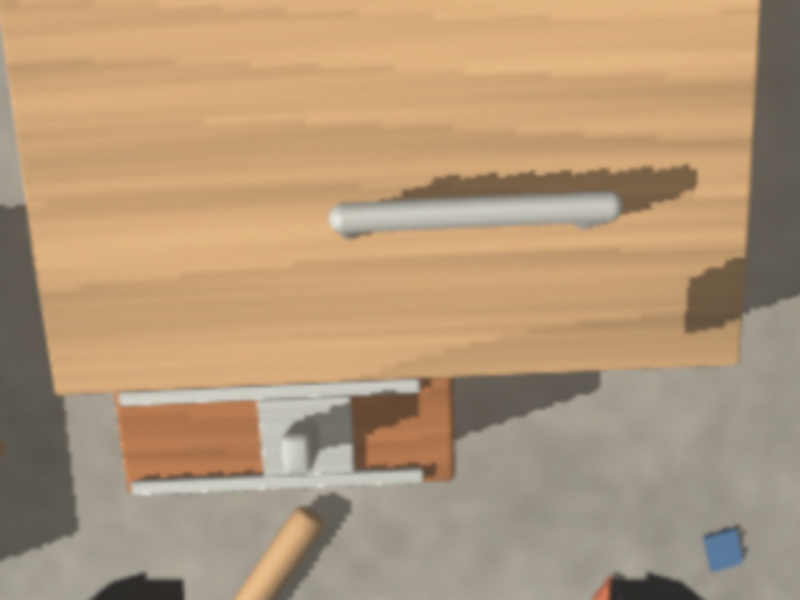

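The crop (2.5x) shows the bar from (332,217) to (618,205), the lid's front corners at (55,394) and (738,366), and the tab top at about (297,453) on its carriage. The slots either side of the tab are free.

```bash
python3 - <<'E'
from h import *
from scipy.optimize import least_squares
ld=lambda f:tuple(np.asarray(v,float) for v in np.load(f,allow_pickle=True))
ca,ch=ld("cam_a.npy"),ld("cam_h.npy")
H=np.array([[-.1,.14,.1085],[-.1,-.14,.1085],[-.04,.015,.1435],[-.04,-.075,.1435],[-.04,-.03,.1435],[-.125,.04,.127]])
UH=np.array([[182,157.6],[455.2,146.4],[292.8,87],[407.2,82],[346.3,84.9],[279.2,181.5]])
A=np.array([[.1,.14,.1085],[.1,-.14,.1085],[-.1,-.14,.1085],[-.1,.14,.1085],[-.04,.015,.1435],[-.04,-.075,.1435]])
UA=np.array([[196,24],[428,12],[424,178],[213,186],[301,137.5],[381,134.5]])
def W(p,L):
    k,s=np.cos(p[2]),np.sin(p[2]); return np.c_[p[0]+k*L[:,0]-s*L[:,1],p[1]+s*L[:,0]+k*L[:,1],L[:,2]]
for sets in ([(ch,H,UH)],[(ca,A,UA)],[(ch,H,UH),(ca,A,UA)]):
    f=lambda p:np.concatenate([(proj(c,W(p,L))-U).ravel() for c,L,U in sets])
    r=least_squares(f,[.6,.11,0],loss="soft_l1"); print(r.x.round(4),np.round(f(r.x).reshape(-1,2),1).tolist())
    print(" handle,tab",W(r.x,H)[[4,5]].round(4).tolist())
print("direct ends",onz(ch,UH[[2,3],::-1],.1435).round(4).tolist(),"tab",onz(ch,UH[5,::-1],.127).round(4))
E
```

```text
[0.6098 0.1141 0.0413] [[-1.6, 0.6], [0.7, -0.4], [3.9, -0.1], [-4.4, 0.3], [3.5, -0.4], [-1.7, 0.2]]
 handle,tab [[0.571, 0.0825, 0.1435], [0.4832, 0.1489, 0.127]]
[0.6089 0.1132 0.041 ] [[-2.7, -1.1], [1.2, -0.4], [-1.3, -0.7], [1.2, 0.2], [2.2, 1.3], [-1.2, 1.0]]
 handle,tab [[0.5701, 0.0816, 0.1435], [0.4823, 0.1481, 0.127]]
[0.6096 0.1137 0.0409] [[-1.2, 0.7], [1.1, -0.1], [4.5, 0.1], [-3.9, 0.6], [4.0, -0.2], [-1.2, 0.4], [-3.1, -1.8], [0.9, -1.0], [-1.6, -1.2], [0.8, -0.3], [1.8, 0.7], [-1.5, 0.4]]
 handle,tab [[0.5708, 0.0821, 0.1435], [0.483, 0.1485, 0.127]]
direct ends [[0.5691, 0.1308, 0.1435], [0.5732, 0.0338, 0.1435]] tab [[0.4834 0.1473 0.127 ]]
```

```bash
cat >> h.py <<'E'
th=.041; C=np.array([.6097,.1139])
def hp(a,bar=-.03):
    ph=np.arctan2(.043,-.14)-a; r=np.hypot(.14,.043); x=.1+r*np.cos(ph); z=.1005+r*np.sin(ph)
    return np.array([C[0]+x*np.cos(th)-bar*np.sin(th),C[1]+x*np.sin(th)+bar*np.cos(th),z])
def hpose(a,t):
    """TCP pose gripping the handle at lid angle a, tool tilted t"""
    Rm=R.from_rotvec(t*np.array([-np.sin(th),np.cos(th),0]))*R.from_euler("xyz",down(th+np.pi/2))
    return hp(a)+Rm.as_matrix()[:,2]*ctrl.grip_depth, Rm.as_euler("xyz")
def st(k): print(k,round(ctrl.current_t(),2),np.round(ctrl.current_ee_pos(),4),"F",np.round(ctrl.current_ft_force(),2),"op",round(ctrl.current_opening()*88,1))
E
python3 - <<'E'
from h import *
p,o=hpose(0,0)
ctrl.goto(p+[0,0,.07],o); ctrl.set_gripper(.5)
print("guard",ctrl.move_l(p,.10,guard=8)); st("at handle")
ctrl.set_gripper(0.); st("gripped")
p1,_=hpose(.035,0); print(ctrl.move_l(p1,.03,guard=15)); st("tug .035"); ctrl.wait(.3); st("held")
p2,_=hpose(.075,0); print("stopped:",ctrl.move_l(p2,.02,guard=12)); st("tug .075"); ctrl.wait(.2); st("hold")
E
```

```text
guard False
at handle 24.27 [0.5715 0.0823 0.1253] F [-0.41  0.03  0.22] op 44.1
gripped 24.9 [0.572  0.0823 0.1253] F [2.93 0.4  0.65] op 8.6
False
tug .035 25.23 [0.5732 0.0824 0.1294] F [ 5.33  0.59 -5.87] op 8.2
held 25.52 [0.5731 0.0824 0.1293] F [ 5.45  0.32 -4.47] op 8.5
stopped: True
tug .075 25.84 [0.5741 0.0824 0.132 ] F [ 3.22  0.67 -4.5 ] op 8.6
hold 26.04 [0.574  0.0824 0.1318] F [ 2.54 -0.12 -3.57] op 8.5
```

```bash
python3 - <<'E'
from h import *
p2,_=hpose(.09,0); print("stopped:",ctrl.move_l(p2,.02,guard=14)); st("pull 2")
p2,_=hpose(.02,0); ctrl.move_l(p2,.03); st("down")
E
```

```text
stopped: True
pull 2 26.26 [0.5741 0.0824 0.1321] F [ 2.53  1.03 -4.36] op 8.5
down 26.55 [0.5725 0.0824 0.1273] F [ 4.98  0.48 -4.33] op 8.3
```

The second pull stopped at once at the same height, about 0.048 rad, so the catch holds. I'll let the lid down and slide the tab.

```bash
python3 - <<'E'
from h import *
p,o=hpose(0,0); ctrl.move_l(p,.04); ctrl.set_gripper(.5); ctrl.move_l(p+[0,0,.08],.2)
ex=np.array([np.cos(th),np.sin(th),0]); ey=np.array([-np.sin(th),np.cos(th),0])
t=np.array([*C,0])-.125*ex+.04*ey; t[2]=.100
print(t.round(4)); ctrl.goto(t+[0,0,.08],down(th)); ctrl.set_gripper(.4)
print("guard",ctrl.move_l(t,.10,guard=8)); st("at tab")
ctrl.set_gripper(0.); st("gripped"); snap("wrist","tab0")
print("stopped",ctrl.move_l(t+.040*ey,.03,guard=15)); st("slid"); print("travel",(ctrl.current_ee_pos()-t)@ey)
ctrl.wait(.2); st("hold")
E
```

```text
[0.4832 0.1487 0.1   ]
guard False
at tab 30.83 [0.4838 0.1489 0.1006] F [0.19 0.01 0.63] op 35.2
gripped 31.31 [0.4835 0.1488 0.1005] F [-0.55  0.15  1.86] op 11.8
stopped True
slid 32.47 [0.4821 0.1825 0.1005] F [ 0.76 -2.37  4.98] op 11.7
travel 0.03380478220220898
hold 32.67 [0.4821 0.1825 0.1004] F [-0.79 -2.63  4.76] op 11.8
```

```bash
python3 - <<'E'
from h import *
ey=np.array([-np.sin(th),np.cos(th),0]); e=np.array(ctrl.current_ee_pos())
print("again",ctrl.move_l(e+.006*ey,.02,guard=20)); print("extra",(ctrl.current_ee_pos()-e)@ey); st("")
e=np.array(ctrl.current_ee_pos()); ctrl.set_gripper(.4); ctrl.move_l(e+[0,0,.10],.2)
p,o=hpose(0,0); ctrl.goto(p+[0,0,.07],o); ctrl.set_gripper(.5)
print("guard",ctrl.move_l(p,.10,guard=8)); ctrl.set_gripper(0.); st("gripped")
for a in (.05,.1,.15):
    p,o=hpose(a,a*.5); g=ctrl.move_l(p,.04,rotation=o,guard=18); st(a); print(g)
    if g: break
E
```

```text
again True
extra 1.969512678756922e-06
 32.97 [0.4821 0.1825 0.1004] F [ 0.08 -3.09  4.07] op 11.9
guard False
gripped 37.54 [0.572  0.0823 0.1253] F [ 3.68  0.2  -0.49] op 8.7
0.05 37.88 [0.5734 0.0824 0.1313] F [ 5.4   0.55 -4.93] op 8.6
False
0.1 38.21 [0.5754 0.0825 0.1379] F [ 5.84  0.19 -5.31] op 8.2
False
0.15 38.54 [0.5778 0.0826 0.1443] F [ 5.9   0.81 -6.68] op 8.3
False
```

The lid goes past the catch. I'll carry on up to about 0.75 rad.

```bash
python3 - <<'E'
from h import *
for a in np.arange(.23,.76,.0867):
    p,o=hpose(a,a*.5); g=ctrl.move_l(p,.06,rotation=o,guard=25); st(round(a,2))
    if g: print("STOP"); break
p,o=hpose(.75,.375); 
if not g: ctrl.move_l(p,.06,rotation=o,guard=25)
ctrl.wait(.5); st("end")
c,_=snap("scene","end_s"); snap("top","end_t")
print("TCP tgt",p.round(4)); 
for t in ("lid_handle","tab_top"): print(t,[(np.round(d["location"],1).tolist(),round(d["score"],2)) for d in models.mark_of(t,"scene")])
print("exp handle scene",proj(c,hp(.75)).round(1))
a=cv2.imread("pics/end_s.png")[120:290,150:460]; cv2.imwrite("pics/end.png",cv2.resize(a,(775,425)))
E
```

```text
0.23 38.88 [0.5824 0.0828 0.1545] F [ 5.94  0.15 -7.23] op 8.2
0.32 39.24 [0.5881 0.083  0.165 ] F [ 5.48  0.16 -9.33] op 8.3
0.4 39.6 [0.5949 0.0833 0.1751] F [ 6.1   0.9  -8.49] op 8.3
0.49 39.96 [0.6024 0.0836 0.1845] F [  5.39   1.01 -11.15] op 8.3
0.58 40.32 [0.611  0.084  0.1934] F [ 5.04  1.04 -9.98] op 8.1
0.66 40.67 [0.6204 0.0844 0.2015] F [  4.64   0.67 -11.93] op 8.3
0.75 41.02 [0.6305 0.0848 0.2087] F [  5.38   0.99 -13.01] op 8.0
end 41.77 [0.6304 0.0848 0.2087] F [  6.23  -0.41 -15.43] op 8.4
TCP tgt [0.6309 0.0847 0.21  ]
lid_handle [([207.1, 351.8], 0.75), ([207.4, 218.6], 0.19)]
tab_top []
exp handle scene [[358.2 206.3]]
```

View pics/end.png

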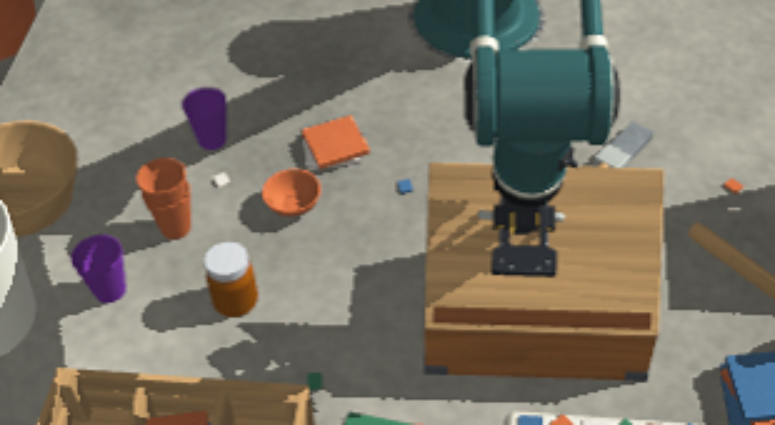

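The last picture shows the lid about half open, held by its bar at about (530,215), with the nested pots upright at (168,200) and the jar and dish in place. One check that it stays still, then I hand in.

```bash
python3 - <<'E'
from h import *
st("a"); ctrl.wait(1.0); st("b"); print(np.abs(ctrl.current_qd()).max())
ctrl.hand_in(); st("done")
E
```

```text
a 41.97 [0.6304 0.0848 0.2087] F [  5.15   0.64 -15.73] op 8.4
b 42.97 [0.6304 0.0848 0.2087] F [  5.6    1.98 -15.  ] op 8.3
0.0025550630513454667
the job is handed in; nothing more can be done
the job is handed in; nothing more can be done
```

The job is handed in at about 43 s of the 72 allowed, with the lid about half open and still held by its handle. No verdict was reported.

- **Pot:** I nested pot_a in the orange twin. It seated at TCP z = 0.085 m (0.084 expected), and I let go of it. Close views showed it concentric and upright with its rim where a fully nested pot's should be.
- **Tug:** With the tab untouched, the lid stopped hard at about 0.05 rad on two pulls, so the catch was engaged.
- **Tab:** I slid it left 33.8 mm to its end stop. A second push did not move it further. After that the lid rose freely past the old stop.
- **Lid:** It is at about 0.75 rad (43°), calculated from the arm's position rather than measured directly. The TCP stayed put for the last second, with the fingers shut on the bar.

**What disagreed or was not checked:**
- The vertical force on the wrist grew during the lift to about 15 N, more than the lid's weight explains. I put it down to the tilted gripper and a small error in the arc, but it was steady and nothing slipped.
- In the last picture the jar and dish looked to be in place. I compared that by eye only. The hammer and brush are only partly in that crop, and I did not compare their positions.

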